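Load a vial into a reader with a push-push lid

TASK

Load the loose vial into the bench reader: press the lid's front down until it bottoms and let go, so that the latch frees it and it springs open, stand the vial fully home in the well, then swing the lid down, slowly at the end, and press it again until it bottoms, so that it stays latched shut by itself. The latch is delicate: feel for the bottom and never press, pull or push the lid with more than about 20 N. Leave the small beaker and the weighing boat where they are.

Things in the scene. Friction and masses are not known exactly. Their poses are not given: they have to be found in the camera images.
- reader: Low bench reader, fixed to the worktop: off-white base 183 x 160 mm, 30 mm high (80 mm ahead of to 103 mm behind the origin), with a grey deck (104 x 118 mm, top 50 mm above the worktop) under a lid. Origin: on the worktop; z up, -x is the front (away from the hinge), y along the hinge.
- well (a point): Centre of the mouth of the round vial well in the deck, 50 mm above the worktop, 86 mm in front of the hinge axis: diameter 27.5 mm, 29 mm deep with a flat floor, chamfered mouth. A seated vial stands 27 mm out of the deck. Axes as the reader's.
- hinge_axis (a point): Middle of the lid's hinge axis, 50 mm above the worktop, 76 mm behind the reader's origin; axes as the reader's (y is the hinge axis).
- lid (a joint): Lid angle in rad: 0 latched shut (within about 0.02), grows as the lid opens up and back, 1.6 fully open (stop), negative when pressed below its latched height. A spring always drives it open: about 5 N at the front when shut, 2 N when open. Freed, it swings open by itself in about 1 s; not latched, it opens again. Over 20 N between lid and robot is damage.
- press_pad (a point): Middle of the ribbed grey finger pad (18 x 50 mm) on top of the lid near its front edge, 123 mm in front of the hinge axis; moves with the lid, axes as lid_top. With the lid shut it is 98 mm above the worktop. Press here.
- vial_centre (a point): Centre, half-way up, of the loose glass vial with a white screw cap standing on the worktop: 24 mm diameter, 56 mm high, about 22 g, so the centre is 28 mm above its foot; z is its long axis.
- small_beaker: Small glass beaker, 55 x 61 mm, 56 mm high, loose; origin under its middle. A bystander.
- weigh_boat: Square open weighing boat, 48 x 48 mm, 18 mm high, loose; origin under its middle. A bystander.
- lid_top (a point): Middle of the lid's flat upper face; moves with the lid, x away from its front edge, z out of the face. The lid is a cover 144 x 132 mm with a 37 mm skirt at front and sides; the upper face is 48 mm above the hinge axis (98 mm above the worktop when shut) and reaches from 6 mm behind to 138 mm in front of that axis.
- latch_slot (a point): Slot (19 x 38 mm) in the deck for the push-push latch, 115 mm in front of the hinge. Pressing to the bottom and letting go frees a latched lid, or latches one brought down. The bottom lies 9 to 18 mm below the latched height, differs each start, is unseen; force there climbs 10 N per mm. 4 N above the spring is enough; stopping short does nothing. Lower the last 25 mm and press at 25 mm/s or less.
Things that resemble listed ones, but are neither listed nor needed, are in the scene too. Of the things that look like the part that bears vial_centre, the smallest one is meant.

How it is judged:
By the outcome, as a careful person would: the job done as asked, in the order asked, and still so for the second after the job is handed in, with the robot touching nothing.
It also fails if it takes over 72 s, if anything falls off the work surface, if the arm or the gripper's body presses on something with over 40 N, if the wrist force passes 120 N, or if a joint passes its speed limit or range.

ROBOT

A 6-joint arm with a two-finger parallel gripper is mounted at the origin on a cart in front of the work surface, level with it; the furniture and walls round the work are solid. World frame = base frame: x ahead of the robot, y to its left, z up, the work surface at z = 0. Lengths are in mm, angles in degrees, forces in N, time in s.
With the tool pointing down it reaches from about 300 to 850 mm from the base axis. Payload 4.2 kg.
Tool frame: the origin (TCP) lies midway between the tips of the shut fingers; the grasp point (between the pads) lies 19 mm behind it; x points along the fingers, y is the direction in which the jaws open and shut, and the axes are right-handed (so a half turn about x gives the same grasp; the last joint's range is limited). The gripper opens to 91 mm and grips with 3 to 60 N. Pads are 32 mm wide; open, the fingers measure 118 mm over their backs; the gripper's body (76 mm by 178 mm) begins 60 mm behind the grasp point.
Start: joints at [75.401, 18.312, 89.639, -0, 72.044, -1.146], TCP at [133.774, 559.239, 213.976] pointing down, gripper open.
Joint ranges: [-177.97, 177.97], [-48.28, 115.42], [12.27, 149.76], [-77.06, 257.06], [2.81, 150.46], [-146.56, 146.56]. Speed limits (degrees/s): [147.25, 147.25, 180, 180, 180, 180].

INTERFACE

Orientations are given as [roll, pitch, yaw] about the fixed x, y, z axes, in that order (R = Rz(yaw) Ry(pitch) Rx(roll)).
In Python, from workcell import * gives the robot as it stands.
- The arm moves only by the shell command python3 -m handwheel 'ROWS' [FORCE]. ROWS is a JSON object of lists of equal length, an entry for each row: "gripper": the closure, from 0 (fully open) to 1 (shut); "offset": the shift along the tool's x, y, z in mm, a list of three; "rot": the turn, a rotation vector about the tool's x, y, z in degrees, a list of three. A call has 1 to 5 rows; each row is the pose to reach, as a shift and turn from the pose commanded when the call began, along the tool's axes at that moment; what a row does not reach only later rows make up. A row lasts 1/12 s, in which the tool goes at most 41.7 mm and 7.16 degrees, less where a joint would pass 70% of its speed; a pose out of reach is approached as far as the arm can. A call with a gripper value outside its range is refused whole. The fingers move at their own pace and stop on an object; FORCE is the grip in N (left out, the last holds). Time passes only in rows, so rows that repeat a pose let the fingers close. It gives the time, the measured TCP pose, the force and the opening at its end, in the units of the state.
- state(): the state, without advancing time (a new reading comes with each control period).
- grab_frame(name): name is "side" or "top"; returns the picture (384x512x3 uint8, red, green, blue); there is no depth.
- camera_params(name): a dict with "fx", "fy", "cx", "cy" (pixels), "k1" (the pictures are not rectified: a ray, as slopes to the right and down, at radius r is drawn at 1 + k1 r^2 times it, then the intrinsics apply), "position" and "attitude" of the camera in the world. Camera axes: x right, y up, looking along -z (the intrinsics and any distortion apply to the point x, -y, -z); pixel columns grow to the right and rows downward; lengths in mm; the calibration is good to about 2 mm. A picture is of the moment at which its call begins. camera_params takes no time and is no camera call.
- job_done(): hands the job in, once; it reports no verdict.
The state is a dict: "time_s": time; "qpos": joint angles; "qvel": joint speeds; "effort": joint torques, N m; "ee_pos": TCP position; "ee_rot": TCP orientation; "force": force on the tool from outside, world axes, zero at the start; "torque": the same for the moment, N m; "gripper_width": finger opening in mm.
Only numpy, scipy, OpenCV 4.12 (cv2) and the standard library are available. Lean on these libraries where they do the work, as an engineer would, in place of code of your own. Each camera call takes 0.05 s, during which the arm holds its last target.

## Working session

There is one attempt and no reset: what is moved stays moved. The work goes in short steps, Python scripts to look and compute and a shell command to move; the robot and the scene stay as the last step left them, time stands still between calls to the robot, and variables do not carry over. Pictures are saved under pics/ and viewed, and the job is handed in when it is done.

```bash
mkdir -p pics; ls
python3 - <<'E'
from workcell import *
import cv2
print(state())
for n in ("side","top"):
    print(n,camera_params(n))
    cv2.imwrite(f"pics/{n}0.png",grab_frame(n)[:,:,::-1])
E
```

```text
pics
{'time_s': 0.0, 'qpos': array([ 7.54013184e+01,  1.83510651e+01,  8.97049722e+01,  7.33913387e-04,
        7.20453509e+01, -1.14597163e+00]), 'qvel': array([-0.04958506, -0.06190432,  0.03562677, -0.02391958,  0.03291893,
       -0.02326776]), 'effort': array([-3.16333528e-03, -4.12467098e+01, -2.31977248e+01,  7.24403188e-02,
        4.55873762e-02, -1.46117172e-04]), 'ee_pos': array([133.63841541, 558.73680061, 213.13578589]), 'ee_rot': array([ -91.54028497,   89.89860939, -104.99322182]), 'force': array([-0.69038659, -0.27786572,  0.00888538]), 'torque': array([-0.02485834,  0.00222028,  0.02392476]), 'gripper_width': 91.34075605910292}
side {'fx': 372.5456196837229, 'fy': 372.5456196837229, 'cx': 253.94554643799134, 'cy': 189.5957161296044, 'k1': -0.013502909604136259, 'position': array([ 116.01712626, -511.55854165,  655.70377881]), 'attitude': array([ 49.8696382 ,  -0.17366278, -36.09871769])}
top {'fx': 356.0197033127906, 'fy': 356.0197033127906, 'cx': 254.64088097085315, 'cy': 195.65789337389654, 'k1': 0.006086850349446227, 'position': array([ 348.5922904 ,   28.65467974, 1062.71013859]), 'attitude': array([  8.55982231,   0.50143351, -90.25750071])}
```

View pics/side0.png

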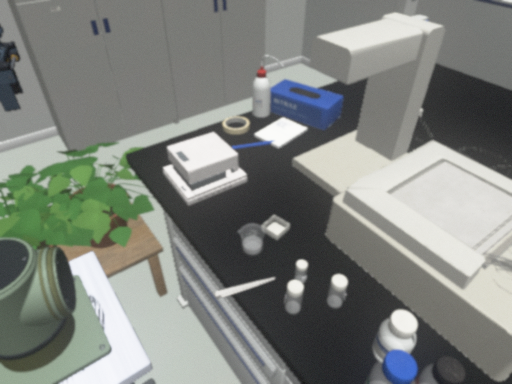

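View pics/top0.png

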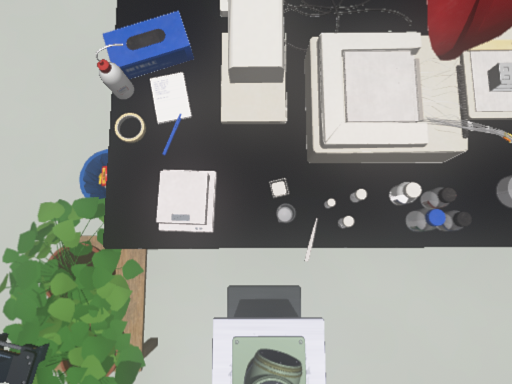

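The side view shows the reader (lid shut) at about (203,165), beaker (251,238), boat (276,227) and three capped vials at (301,270), (294,295) and (338,290). The top view shows the reader at (187,200) and the same vials at (330,203), (347,222) and (358,196).

```bash
cat > h.py <<'E'
from workcell import *
import numpy as np, cv2
from scipy.spatial.transform import Rotation as R
def cam(n):
    p=camera_params(n); return p,R.from_euler('xyz',p['attitude'],degrees=True).as_matrix(),np.array(p['position'])
def proj(n,X):
    p,M,c=cam(n); v=(np.atleast_2d(X)-c)@M
    a=v[:,0]/-v[:,2]; b=-v[:,1]/-v[:,2]; s=1+p['k1']*(a*a+b*b)
    return np.c_[p['cx']+p['fx']*a*s,p['cy']+p['fy']*b*s]
def ray(n,u,v):
    p,M,c=cam(n); x=(u-p['cx'])/p['fx'];y=(v-p['cy'])/p['fy']
    a,b=x,y
    for _ in range(8):
        s=1+p['k1']*(a*a+b*b);a,b=x/s,y/s
    d=M@np.array([a,-b,-1]); return c,d/np.linalg.norm(d)
def plane(n,u,v,z):
    c,d=ray(n,u,v); return c+d*(z-c[2])/d[2]
def tri(us,ut):
    c1,d1=ray('side',*us);c2,d2=ray('top',*ut)
    A=np.c_[d1,-d2]; t=np.linalg.lstsq(A,c2-c1,rcond=None)[0]
    p,q=c1+t[0]*d1,c2+t[1]*d2
    return (p+q)/2,np.linalg.norm(p-q)
def crop(img,x0,y0,x1,y1,s,fn):
    cv2.imwrite(fn,cv2.resize(img[y0:y1,x0:x1,::-1] if False else img[y0:y1,x0:x1],None,fx=s,fy=s,interpolation=cv2.INTER_CUBIC))
E
python3 - <<'E'
from h import *
s=cv2.imread('pics/side0.png');t=cv2.imread('pics/top0.png')
crop(s,215,205,365,325,5,'pics/s_v.png')
crop(s,150,120,260,210,7,'pics/s_r.png')
a=cv2.resize(t[150:240,145:225],None,fx=5,fy=5,interpolation=cv2.INTER_CUBIC)
b=cv2.resize(t[165:255,265:375],None,fx=5,fy=5,interpolation=cv2.INTER_CUBIC)[:,:395]
b=cv2.resize(t[165:255,300:379],None,fx=5,fy=5,interpolation=cv2.INTER_CUBIC)
cv2.imwrite('pics/t_rv.png',np.hstack([a,b]))
E
```

```text
(no output)
```

View pics/s_v.png

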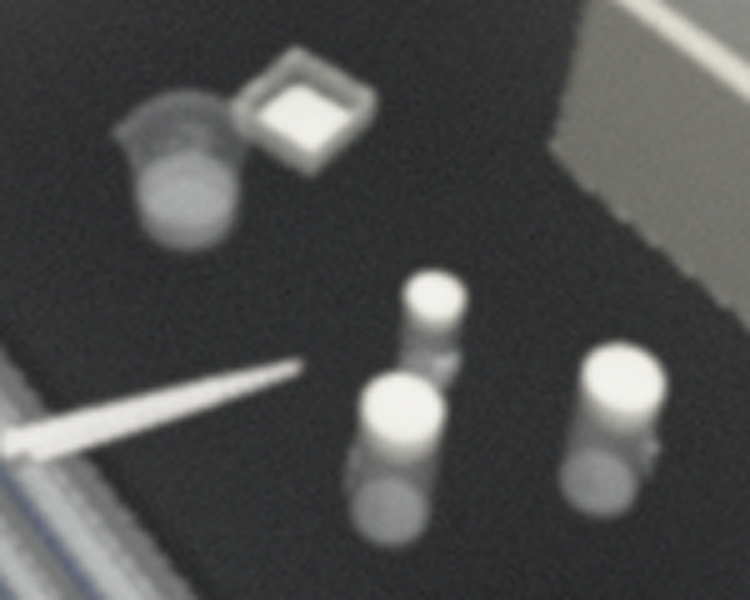

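View pics/s_r.png

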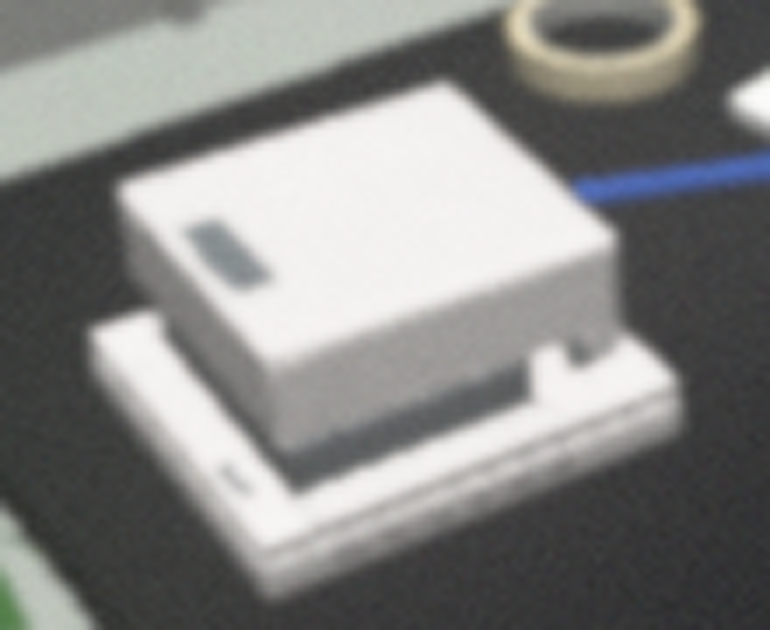

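View pics/t_rv.png

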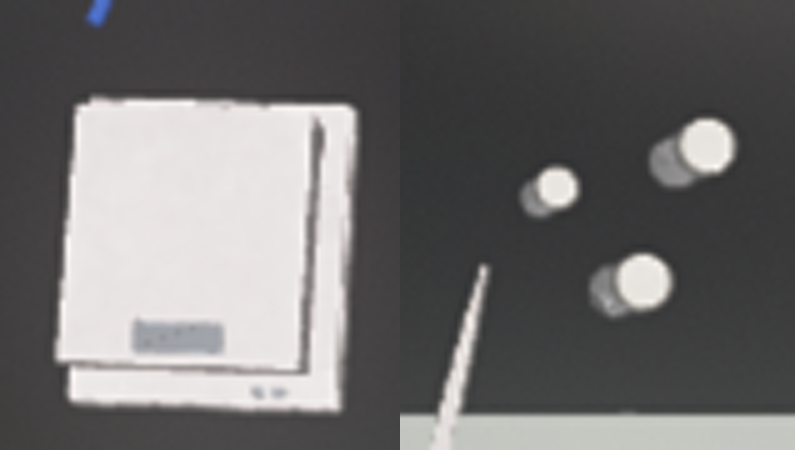

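Candidates for the vial (side / top): A (301,265)/(331,202), B (295,291)/(348,221), C (339,284)/(361,194). In the crops A is clearly the smallest, so I choose A; measuring next.

Run:
```python
from h import *
np.set_printoptions(precision=1,suppress=True)
s=cv2.imread('pics/side0.png');t=cv2.imread('pics/top0.png')
def caps(im,roi):
    x0,y0,x1,y1=roi; m=(im[y0:y1,x0:x1].min(2)>150).astype(np.uint8)
    n,l,st,c=cv2.connectedComponentsWithStats(m)
    out=[]
    for i in range(1,n):
        if st[i,4]>15: 
            out.append((c[i]+[x0,y0],st[i,4],st[i,2:4]))
    return out
S=caps(s,(290,255,360,300));T=caps(t,(322,185,372,232))
for q in S: print('S',q)
for q in T: print('T',q)
for q in S:
  for r in T:
    p,e=tri(q[0],r[0]); print(p,e, 'dia(top)',2*np.sqrt(r[1]/np.pi)*np.linalg.norm(p-cam('top')[2])/356) if e<8 else 0
# reader corners, top view
o=np.array([144.9,149.9])
C=lambda x,y:o+np.array([x,y])/5
print('lid top z98:')
for nm,q in dict(bl=(75,103),br=(317,114),fr=(304,372),fl=(57,361)).items(): print(nm,plane('top',*C(*q),98))
print('pad',plane('top',*C(178,337),98))
for nm,q in dict(br=(356,105),fr=(341,411),fl=(68,403)).items(): print('base',nm,plane('top',*C(*q),30))
# side
o2=np.array([149.93,119.93]);D=lambda x,y:o2+np.array([x,y])/7
for nm,q in dict(bl=(445,80),fl=(118,187),fr=(280,360),br=(617,238)).items(): print('side lid',nm,plane('side',*D(*q),98))
print('side pad',plane('side',*D(229,255),98))
for nm,q in dict(fl=(90,335),fr=(268,555),br=(682,385)).items(): print('side base',nm,plane('side',*D(*q),30))
```

```text
S (array([301.5, 264.4]), np.int32(95), array([12, 10], dtype=int32))
S (array([339.3, 281.3]), np.int32(198), array([16, 16], dtype=int32))
S (array([295.9, 287. ]), np.int32(194), array([14, 17], dtype=int32))
T (array([360.9, 193.7]), np.int32(90), array([11, 10], dtype=int32))
T (array([330.8, 202.1]), np.int32(48), array([8, 8], dtype=int32))
T (array([348.1, 220.9]), np.int32(93), array([11, 11], dtype=int32))
[ 480.5 -180.6   50.3] 1.621362063782825 dia(top) 22.885717035779518
[ 501.7 -262.6   67.2] 1.820991664708013 dia(top) 31.527388445802487
[ 425.7 -223.6   67.6] 0.38605407014761306 dia(top) 31.467179989123476
lid top z98:
bl [566.  299.1  98. ]
br [558.9 164.5  98. ]
fr [416.1 169.4  98. ]
fl [422.8 303.8  98. ]
pad [435.5 238.4  98. ]
base br [579. 151.  30.]
base fr [398.2 157.6  30. ]
base fl [403.6 315.9  30. ]
side lid bl [565.5 297.8  98. ]
side lid fl [422.9 304.3  98. ]
side lid fr [420.4 170.9  98. ]
side lid br [558.9 163.5  98. ]
side pad [436.1 238.8  98. ]
side base fl [403.9 313.2  30. ]
side base fr [398.1 154.   30. ]
side base br [576.9 147.9  30. ]
```

```bash
cat >> h.py <<'E'
np.set_printoptions(precision=2,suppress=True)
def to(x,y,z,tooly=None):
    s=state();M=R.from_euler('xyz',s['ee_rot'],degrees=True).as_matrix()
    print('pos',s['ee_pos'],'toolx',M[:,0],'tooly',M[:,1],'toolz',M[:,2])
    d=np.array([x,y,z])-s['ee_pos']
    print('offset',M.T@d, 'len',np.linalg.norm(d))
    if tooly is not None:
        ty=np.array([np.cos(np.radians(tooly)),np.sin(np.radians(tooly)),0])
        tx=np.array([0,0,-1.]); T=np.c_[tx,ty,np.cross(tx,ty)]
        print('rotvec',np.degrees(R.from_matrix(M.T@T).as_rotvec()))
    print('force',s['force'],'w',s['gripper_width'],'t',s['time_s'],'q',s['qpos'])
E
python3 - <<'E'
from h import *
to(434,237,200,-90-2)
to(434,237,200,90-2)
print(plane('top',330.8,202.1,56), plane('side',301.5,264.0,55))
E
```

```text
pos [133.68 558.77 213.21] toolx [-0. -0. -1.] tooly [ 0.23  0.97 -0.  ] toolz [ 0.97 -0.23 -0.  ]
offset [  13.59 -243.05  366.94] len 440.34347772076717
rotvec [168.55   0.13   0.01]
force [-0.93  0.18 -0.27] w 91.40037452104191 t 0.1 q [75.4  18.35 89.7  -0.   72.04 -1.15]
pos [133.68 558.77 213.21] toolx [-0. -0. -1.] tooly [ 0.23  0.97 -0.  ] toolz [ 0.97 -0.23 -0.  ]
offset [  13.59 -243.05  366.94] len 440.34347772076717
rotvec [-11.45  -0.01   0.09]
force [-0.93  0.18 -0.27] w 91.40037452104191 t 0.1 q [75.4  18.35 89.7  -0.   72.04 -1.15]
[ 480.37 -179.86   56.  ] [ 477.62 -182.17   55.  ]
```

```bash
python3 -m handwheel '{"gripper":[1,1,1,1,1],"offset":[[-15,-20,30],[-30,-40,60],[-45,-60,90],[-45,-80,120],[-45,-100,150]],"rot":[[-3,0,0],[-6,0,0],[-9,0,0],[-11.5,0,0],[-11.5,0,0]]}' 10; python3 -c "
from h import *
to(434.5,237,180,88)"
```

```text
time_s: 0.52
ee_pos: [257.4, 426.0, 259.7]
ee_rot: [55.2, 89.9, 53.3]
force: [0.2, 0.7, -0.9]
gripper_width: 60.5
pos [257.36 426.04 259.68] toolx [ 0.  0. -1.] tooly [0.03 1.   0.  ] toolz [ 1.   -0.03  0.  ]
offset [  79.6  -183.4   183.01] len 271.0434110471371
rotvec [ 0.17  0.06 -0.08]
force [ 0.2   0.72 -0.91] w 60.4576359791384 t 0.5167 q [ 57.55   9.68  94.76  -0.01  75.47 -30.62]
```

```bash
python3 -m handwheel '{"gripper":[1,1,1,1,1],"offset":[[0,-28,28],[0,-56,56],[10,-83,83],[25,-110,110],[40,-136,136]],"rot":[[0,0,0],[0,0,0],[0,0,0],[0,0,0],[0,0,0]]}'; python3 -c "
from h import *
to(434.5,237,140,88)"
```

```text
time_s: 0.93
ee_pos: [388.8, 284.9, 218.7]
ee_rot: [36.0, 89.9, 34.1]
force: [0.8, 0.7, 0.1]
gripper_width: 27.5
pos [388.76 284.89 218.71] toolx [ 0.  0. -1.] tooly [0.03 1.   0.  ] toolz [ 1.   -0.03  0.  ]
offset [ 78.72 -46.36  47.28] len 102.86540291819688
rotvec [ 0.04  0.06 -0.04]
force [0.77 0.65 0.14] w 27.52481755492648 t 0.9333 q [ 34.87   9.68 100.77  -0.    69.48 -53.17]
```

```bash
python3 -m handwheel '{"gripper":[1,1,1,1,1],"offset":[[20,-15,15],[40,-30,30],[60,-42,42],[72,-42,42],[75,-42,42]],"rot":[[0,0,0],[0,0,0],[0,0,0],[0,0,0],[0,0,0]]}'
python3 - <<'E'
from h import *
to(434.5,237,101,88)
for n in ("side","top"): cv2.imwrite(f"pics/{n}1.png",grab_frame(n)[:,:,::-1])
s=cv2.imread('pics/side1.png');t=cv2.imread('pics/top1.png')
cv2.imwrite('pics/p1.png',np.hstack([cv2.resize(s[70:220,130:280],None,fx=2.6,fy=2.6,interpolation=cv2.INTER_CUBIC),cv2.resize(t[130:280,130:280],None,fx=2.6,fy=2.6,interpolation=cv2.INTER_CUBIC)]))
E
```

```text
time_s: 1.35
ee_pos: [427.1, 241.5, 141.4]
ee_rot: [-151.4, 89.7, -153.4]
force: [-0.5, -0.9, -0.6]
gripper_width: 0.8
pos [427.14 241.47 141.37] toolx [-0. -0. -1.] tooly [ 0.04  1.   -0.  ] toolz [ 1.   -0.04 -0.  ]
offset [40.35 -4.1   7.71] len 41.282283868840246
rotvec [-0.07 -0.28  0.15]
force [-0.46 -0.9  -0.62] w 0.775611049399746 t 1.35 q [ 28.13  14.47 106.52   0.01  59.33 -59.8 ]
```

View pics/p1.png

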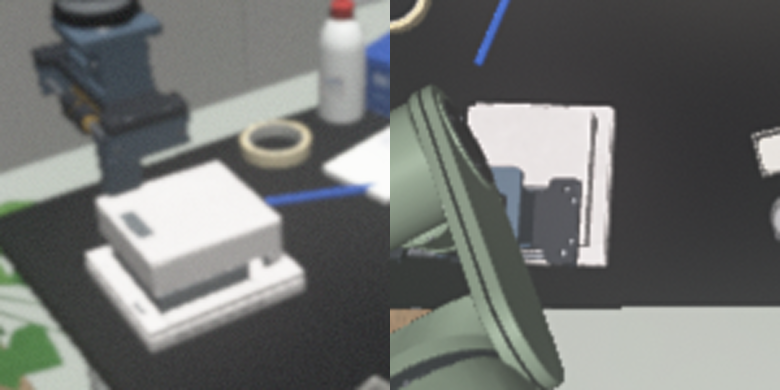

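The closed fingers' tip is at about (122,190) in the side crop, above and slightly left of the grey pad (137,223). I'll check this against the projection as I continue.

```bash
python3 - <<'E'
from h import *
p=proj('side',[[427.1,241.5,141.4],[434.5,237,98]]); print(p,(p-[130,70])*2.6)
E
python3 -m handwheel '{"gripper":[1,1,1,1],"offset":[[8,-2,4],[16,-4,7.5],[24,-4,7.5],[32,-4,7.5]],"rot":[[0,0,0],[0,0,0],[0,0,0],[0,0,0]]}'; python3 -c "
from h import *
to(434.5,237,98,88)"
```

```text
[[176.87 142.88]
 [182.42 156.88]] [[121.87 189.48]
 [136.29 225.89]]
time_s: 1.78
ee_pos: [435.7, 239.0, 111.4]
ee_rot: [39.7, 90.0, 37.8]
force: [-1.5, 0.5, -0.2]
gripper_width: 0.3
pos [435.68 239.05 111.43] toolx [ 0.  0. -1.] tooly [0.03 1.   0.  ] toolz [ 1.   -0.03  0.  ]
offset [13.43 -2.09 -1.12] len 13.634177013395021
rotvec [ 0.06  0.02 -0.02]
force [-1.49  0.47 -0.24] w 0.2908754727180148 t 1.7833 q [ 27.42  16.67 108.39   0.01  54.91 -60.64]
```

```bash
python3 -m handwheel '{"gripper":[1,1,1,1,1],"offset":[[2,-1,0],[4,-1.5,-0.5],[6,-1.5,-0.5],[8,-1.5,-0.5],[9.5,-1.5,-0.5]],"rot":[[0,0,0],[0,0,0],[0,0,0],[0,0,0],[0,0,0]]}'; python3 -m handwheel '{"gripper":[1,1,1],"offset":[[1.5,0,0],[3,0,0],[4,0,0]],"rot":[[0,0,0],[0,0,0],[0,0,0]]}'
```

```text
time_s: 2.2
ee_pos: [435.1, 237.5, 102.5]
ee_rot: [37.8, 90.0, 35.9]
force: [-0.3, 0.4, 0.4]
gripper_width: 0.3
time_s: 2.45
ee_pos: [434.5, 237.5, 98.6]
ee_rot: [165.6, 89.9, 163.6]
force: [-3.3, 0.4, 4.0]
gripper_width: 0.4
```

```bash
python3 -m handwheel '{"gripper":[1,1,1],"offset":[[1,0,0],[2,0,0],[3,0,0]],"rot":[[0,0,0],[0,0,0],[0,0,0]]}'
```

```text
time_s: 2.7
ee_pos: [434.2, 237.4, 95.8]
ee_rot: [173.0, 89.9, 171.0]
force: [-4.5, 0.2, 6.6]
gripper_width: 0.5
```

```bash
python3 -m handwheel '{"gripper":[1,1,1],"offset":[[1,0,0],[2,0,0],[3,0,0]],"rot":[[0,0,0],[0,0,0],[0,0,0]]}'; python3 -m handwheel '{"gripper":[1,1],"offset":[[1,0,0],[2,0,0]],"rot":[[0,0,0],[0,0,0]]}'
```

```text
time_s: 2.95
ee_pos: [434.2, 237.4, 92.9]
ee_rot: [175.5, 89.9, 173.6]
force: [-3.5, 0.5, 6.4]
gripper_width: 0.8
time_s: 3.12
ee_pos: [434.2, 237.4, 90.9]
ee_rot: [176.8, 89.9, 174.8]
force: [-4.1, 0.3, 6.2]
gripper_width: 0.4
```

```bash
python3 -m handwheel '{"gripper":[1,1],"offset":[[0.5,0,0],[1,0,0]],"rot":[[0,0,0],[0,0,0]]}'; python3 -m handwheel '{"gripper":[1],"offset":[[0.5,0,0]],"rot":[[0,0,0]]}'
```

```text
time_s: 3.28
ee_pos: [433.9, 237.4, 89.8]
ee_rot: [179.9, 89.9, 177.9]
force: [-4.2, 1.1, 6.8]
gripper_width: 0.8
time_s: 3.37
ee_pos: [433.8, 237.4, 89.3]
ee_rot: [179.4, 89.9, 177.4]
force: [-4.3, 0.0, 6.6]
gripper_width: 0.7
```

```bash
python3 -m handwheel '{"gripper":[1],"offset":[[0.5,0,0]],"rot":[[0,0,0]]}'; python3 -c "
from workcell import *
f=state()['force'];print(f)"
```

```text
time_s: 3.45
ee_pos: [433.8, 237.4, 88.9]
ee_rot: [179.7, 89.9, 177.7]
force: [-5.1, -0.2, 7.4]
gripper_width: 0.7
[-5.09674782 -0.2204335   7.4308727 ]
```

```bash
python3 -m handwheel '{"gripper":[1],"offset":[[0.5,0,0]],"rot":[[0,0,0]]}'
```

```text
time_s: 3.53
ee_pos: [433.7, 237.4, 88.4]
ee_rot: [179.8, 89.9, 177.9]
force: [-5.6, 0.3, 6.6]
gripper_width: 0.5
```

```bash
python3 -m handwheel '{"gripper":[1],"offset":[[0.5,0,0]],"rot":[[0,0,0]]}'
```

```text
time_s: 3.62
ee_pos: [433.5, 237.4, 87.9]
ee_rot: [-179.0, 89.8, 179.0]
force: [-6.6, 0.3, 8.3]
gripper_width: 0.6
```

```bash
python3 -m handwheel '{"gripper":[1],"offset":[[0.5,0,0]],"rot":[[0,0,0]]}'
```

```text
time_s: 3.7
ee_pos: [433.3, 237.4, 87.3]
ee_rot: [-178.9, 89.8, 179.1]
force: [-5.6, 1.2, 7.6]
gripper_width: 0.5
```

```bash
python3 -m handwheel '{"gripper":[1],"offset":[[0.5,0,-0.7]],"rot":[[0,0,0]]}'
```

```text
time_s: 3.78
ee_pos: [433.1, 237.4, 86.9]
ee_rot: [179.4, 89.9, 177.4]
force: [-3.6, 0.7, 5.6]
gripper_width: 0.7
```

```bash
python3 -m handwheel '{"gripper":[1],"offset":[[0.5,0,-0.7]],"rot":[[0,0,0]]}'
```

```text
time_s: 3.87
ee_pos: [432.9, 237.5, 86.5]
ee_rot: [173.5, 89.9, 171.5]
force: [-3.5, -0.1, 6.3]
gripper_width: 0.3
```

```bash
python3 -m handwheel '{"gripper":[1],"offset":[[0.5,0,-0.4]],"rot":[[0,0,0]]}'
```

```text
time_s: 3.95
ee_pos: [432.8, 237.5, 86.1]
ee_rot: [161.2, 90.0, 159.2]
force: [-2.9, -1.0, 8.4]
gripper_width: 0.7
```

```bash
python3 -m handwheel '{"gripper":[1],"offset":[[0.5,0,-0.2]],"rot":[[0,0,0]]}'
```

```text
time_s: 4.03
ee_pos: [432.7, 237.5, 85.8]
ee_rot: [89.6, 90.0, 87.6]
force: [-3.7, -1.4, 9.2]
gripper_width: 0.9
```

```bash
python3 -m handwheel '{"gripper":[1],"offset":[[0.5,0,-0.2]],"rot":[[0,0,0]]}'
```

```text
time_s: 4.12
ee_pos: [432.7, 237.5, 85.5]
ee_rot: [45.1, 90.0, 43.1]
force: [-5.2, -1.1, 10.8]
gripper_width: 0.4
```

```bash
python3 -m handwheel '{"gripper":[1],"offset":[[0.4,0,-0.1]],"rot":[[0,0,0]]}'
```

```text
time_s: 4.2
ee_pos: [432.6, 237.5, 85.3]
ee_rot: [37.6, 90.0, 35.7]
force: [-4.8, -0.8, 13.0]
gripper_width: 0.7
```

```bash
python3 -m handwheel '{"gripper":[1,1,1,1,1],"offset":[[-10,0,0],[-45,0,-5],[-80,0,-20],[-110,0,-45],[-130,0,-75]],"rot":[[0,0,0],[0,0,0],[0,0,0],[0,0,0],[0,0,0]]}'
python3 - <<'E'
from h import *
for n in ("side","top"): cv2.imwrite(f"pics/{n}2.png",grab_frame(n)[:,:,::-1])
s=cv2.imread('pics/side2.png');t=cv2.imread('pics/top2.png')
cv2.imwrite('pics/p2.png',np.hstack([cv2.resize(s[70:220,130:280],None,fx=2.6,fy=2.6,interpolation=cv2.INTER_CUBIC),cv2.resize(t[130:280,130:280],None,fx=2.6,fy=2.6,interpolation=cv2.INTER_CUBIC)]))
to(340,200,240)
E
```

```text
time_s: 4.62
ee_pos: [359.2, 240.8, 217.2]
ee_rot: [31.0, 89.7, 28.9]
force: [-0.3, 1.3, 0.4]
gripper_width: 0.9
pos [356.54 240.7  217.8 ] toolx [ 0.01  0.   -1.  ] tooly [0.03 1.   0.  ] toolz [ 1.   -0.03  0.01]
offset [-22.45 -41.12 -15.1 ] len 49.222274085260345
force [ 1.12  0.69 -0.46] w 0.6845017126797168 t 4.7167 q [ 32.47   4.77 106.78   0.04  68.07 -55.7 ]
```

View pics/p2.png

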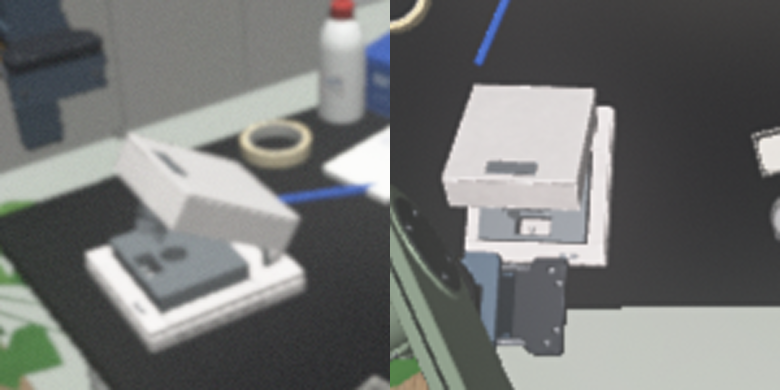

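The lid is swinging open by itself (side crop: lid tilted, deck and well at (174,254) visible). On to the vial.

```bash
python3 -m handwheel '{"gripper":[0.45,0.45,0.45,0.45,0.45],"offset":[[-2,-38,8],[-2,-76,16],[0,-114,26],[5,-152,38],[10,-190,50]],"rot":[[0,0,0],[0,0,0],[0,0,0],[0,0,0],[0,0,0]]}'; python3 -m handwheel '{"gripper":[0.45,0.45,0.45,0.45,0.45],"offset":[[4,-38,12],[8,-76,24],[14,-114,36],[20,-150,48],[30,-180,58]],"rot":[[0,0,0],[0,0,0],[0,0,0],[0,0,0],[0,0,0]]}'; python3 -c "
from h import *
to(480.3,-180.4,110,88)"
```

```text
time_s: 5.13
ee_pos: [401.8, 46.5, 203.8]
ee_rot: [-7.1, 89.9, -9.0]
force: [-0.4, 0.8, -0.2]
gripper_width: 30.7
time_s: 5.55
ee_pos: [454.2, -136.9, 173.8]
ee_rot: [-33.7, 89.9, -35.8]
force: [1.7, -0.3, 0.6]
gripper_width: 50.0
pos [ 454.24 -136.87  173.78] toolx [ 0. -0. -1.] tooly [ 0.04  1.   -0.  ] toolz [ 1.   -0.04  0.  ]
offset [ 63.89 -42.49  27.46] len 81.49576710469317
rotvec [-0.03  0.11  0.07]
force [ 1.66 -0.27  0.57] w 50.041121459325325 t 5.55 q [ -18.13   11.05  105.94   -0.04   62.89 -106.07]
```

```bash
python3 -m handwheel '{"gripper":[0.45,0.45,0.45,0.45,0.45],"offset":[[10,-15,10],[25,-28,20],[45,-38,26],[62,-39,26],[74,-39,26]],"rot":[[0,0,0],[0,0,0],[0,0,0],[0,0,0],[0,0,0]]}';python3 -m handwheel '{"gripper":[0.45,0.45],"offset":[[0,0,0],[0,0,0]],"rot":[[0,0,0],[0,0,0]]}'
python3 - <<'E'
from h import *
for n in ("side","top"): cv2.imwrite(f"pics/{n}3.png",grab_frame(n)[:,:,::-1])
s=cv2.imread('pics/side3.png');t=cv2.imread('pics/top3.png')
cv2.imwrite('pics/p3.png',np.hstack([cv2.resize(s[190:310,240:360],None,fx=3.3,fy=3.3,interpolation=cv2.INTER_CUBIC),cv2.resize(t[150:270,260:380],None,fx=3.3,fy=3.3,interpolation=cv2.INTER_CUBIC)]))
cv2.imwrite('pics/p3r.png',np.hstack([cv2.resize(s[70:220,130:280],None,fx=2.6,fy=2.6,interpolation=cv2.INTER_CUBIC),cv2.resize(t[130:280,130:280],None,fx=2.6,fy=2.6,interpolation=cv2.INTER_CUBIC)]))
to(480.3,-180.4,33,88)
E
```

```text
time_s: 5.97
ee_pos: [477.4, -174.4, 97.6]
ee_rot: [170.0, 89.9, 168.0]
force: [-0.3, -0.1, -0.1]
gripper_width: 49.9
time_s: 6.13
ee_pos: [477.5, -173.6, 99.1]
ee_rot: [165.9, 89.9, 163.9]
force: [-0.4, -0.4, 0.6]
gripper_width: 50.3
pos [ 478.43 -173.64  100.6 ] toolx [ 0. -0. -1.] tooly [ 0.03  1.   -0.  ] toolz [ 1.   -0.03  0.  ]
offset [67.61 -6.66  2.  ] len 67.9671685332124
rotvec [0.06 0.08 0.03]
force [0.68 0.49 0.18] w 50.58178061283057 t 6.2333 q [ -21.24   18.33  107.73   -0.     53.86 -109.3 ]
```

View pics/p3.png

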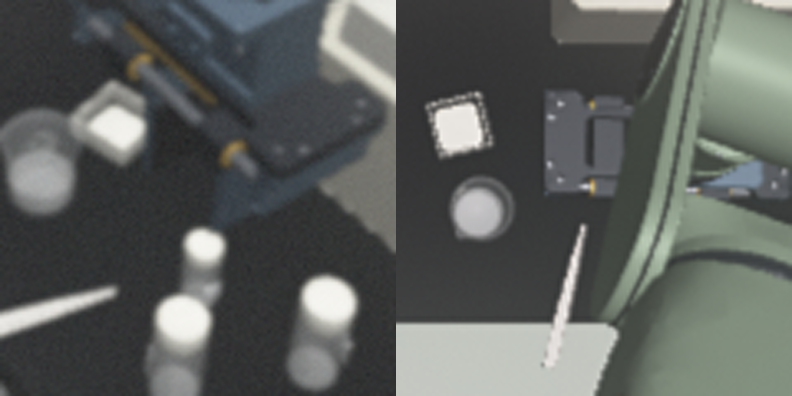

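View pics/p3r.png

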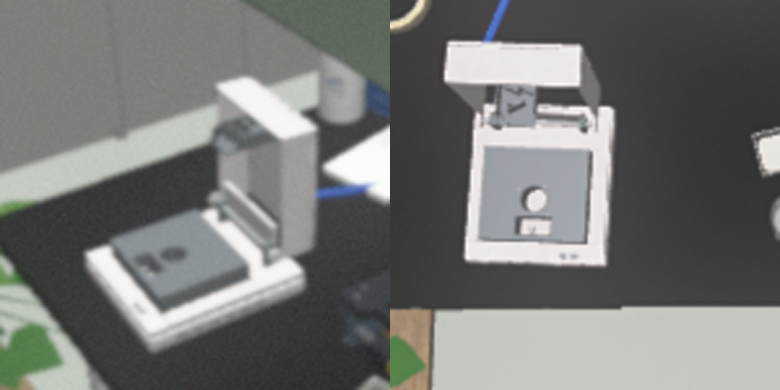

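Lid fully open; well visible at top crop (535,200), side crop (174,254). Vial A upright under the jaws at side crop (204,245). Measure the well, then descend.

```bash
python3 - <<'E'
from h import *
t=cv2.imread('pics/top3.png');s=cv2.imread('pics/side3.png')
# deck grey region in top, bright blobs inside
x0,y0=166,188
g=t[y0:222,x0:205].min(2); m=(g>190).astype(np.uint8)
n,l,st,c=cv2.connectedComponentsWithStats(m)
for i in range(1,n):
    if st[i,4]>10: print('top',c[i]+[x0,y0],st[i])
crop(t,160,180,215,235,12,'pics/t3w.png'); crop(s,160,140,240,200,9,'pics/s3w.png')
E
python3 -m handwheel '{"gripper":[0.45,0.45,0.45,0.45,0.45],"offset":[[0,-3.5,1],[0,-6.7,1.9],[15,-6.7,1.9],[32,-6.7,1.9],[44,-6.7,1.9]],"rot":[[0,0,0],[0,0,0],[0,0,0],[0,0,0],[0,0,0]]}'; python3 -c "
from h import *
to(480.3,-180.4,33,88)"
```

```text
top [185.96 206.63] [17 15  7  8 46]
top [185.96 216.9 ] [15 27 11  5 52]
time_s: 6.65
ee_pos: [479.7, -180.4, 55.8]
ee_rot: [-21.2, 89.9, -23.2]
force: [-0.4, -0.8, 0.3]
gripper_width: 50.6
pos [ 479.7  -180.42   55.85] toolx [ 0. -0. -1.] tooly [ 0.03  1.   -0.  ] toolz [ 1.   -0.03  0.  ]
offset [22.85  0.05  0.57] len 22.857103132824985
rotvec [0.05 0.06 0.02]
force [-0.44 -0.8   0.33] w 50.55167930679565 t 6.65 q [ -21.9    21.78  110.34   -0.     47.82 -109.94]
```

View pics/t3w.png

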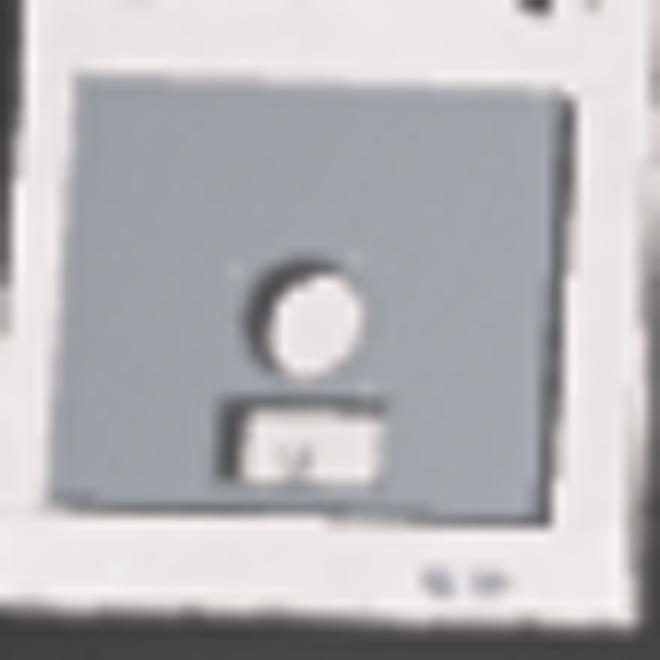

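View pics/s3w.png

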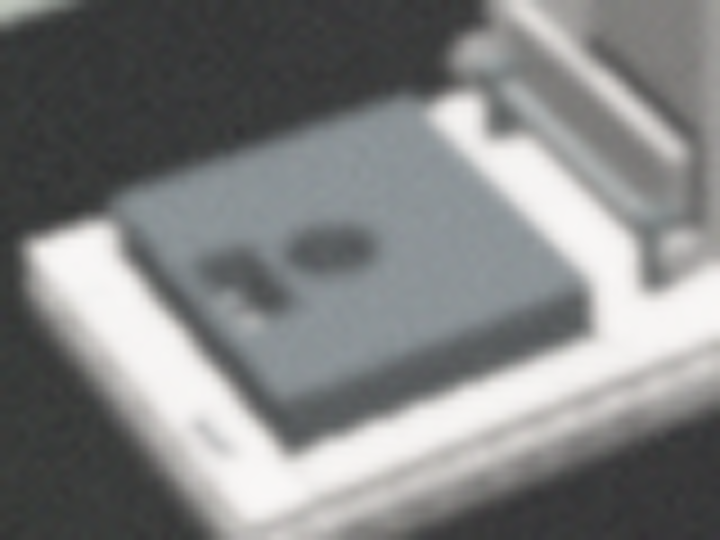

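```bash
python3 - <<'E'
from h import *
print(plane('top',184.95,205.96,50),plane('side',196.56,167.2,50),tri((196.56,167.2),(184.95,205.96)))
# deck corners: deck 104x118 centre; top
for q in [(76,76),(566,93),(548,522),(50,500)]: print('deck',plane('top',160-.46+q[0]/12,180-.46+q[1]/12,50))
for q in [(112,202),(405,98),(590,290),(285,405)]: print('deck side',plane('side',160-.44+q[0]/9,140-.44+q[1]/9,50))
E
python3 -m handwheel '{"gripper":[0.45,0.45,0.45,0.45],"offset":[[10,0,0.5],[18,0,0.5],[22,0,0.5],[23,0,0.5]],"rot":[[0,0,0],[0,0,0],[0,0,0],[0,0,0]]}'; python3 -c "
from h import *
to(480.3,-180.4,33,88)"
```

```text
[472.35 236.88  50.  ] [470.2  235.51  50.  ] (array([471.93, 237.54,  48.14]), np.float64(1.3977629150841306))
deck [531.2 293.6  50. ]
deck [526.33 175.26  50.  ]
deck [423.06 177.92  50.  ]
deck [428.91 296.43  50.  ]
deck side [427.05 296.37  50.  ]
deck side [528.67 292.73  50.  ]
deck side [521.93 172.82  50.  ]
deck side [422.43 178.34  50.  ]
time_s: 6.98
ee_pos: [479.9, -180.1, 32.6]
ee_rot: [155.1, 90.0, 153.1]
force: [0.9, -0.5, 0.6]
gripper_width: 50.0
pos [ 479.85 -180.07   32.61] toolx [-0.  0. -1.] tooly [0.03 1.   0.  ] toolz [ 1.   -0.03 -0.  ]
offset [-0.39 -0.31  0.46] len 0.6785280154321262
rotvec [ 0.05 -0.03 -0.01]
force [ 0.9  -0.5   0.59] w 49.97300751766928 t 6.9833 q [ -21.86   23.64  111.68    0.     44.72 -109.91]
```

```bash
python3 -m handwheel '{"gripper":[0.9,0.9,0.9,0.9,0.9],"offset":[[0,0,0],[0,0,0],[0,0,0],[0,0,0],[0,0,0]],"rot":[[0,0,0],[0,0,0],[0,0,0],[0,0,0],[0,0,0]]}' 15
python3 - <<'E'
from h import *
for n in ("side",): cv2.imwrite(f"pics/{n}4.png",grab_frame(n)[:,:,::-1])
s=cv2.imread('pics/side4.png')
crop(s,250,210,360,310,6,'pics/p4.png')
to(480,-180,33)
E
```

```text
time_s: 7.4
ee_pos: [480.2, -180.2, 33.4]
ee_rot: [-14.7, 90.0, -16.6]
force: [-0.5, 1.3, 0.9]
gripper_width: 23.2
pos [ 480.24 -180.18   33.42] toolx [ 0. -0. -1.] tooly [ 0.03  1.   -0.  ] toolz [ 1.   -0.03  0.  ]
offset [ 0.42  0.17 -0.24] len 0.5125529324126422
force [0.23 0.92 0.86] w 23.44393889057476 t 7.45 q [ -21.85   23.56  111.65    0.01   44.74 -109.91]
```

View pics/p4.png

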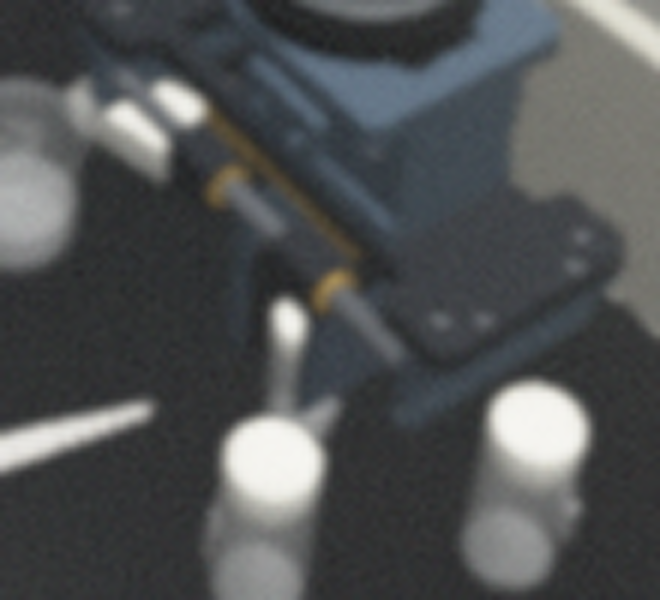

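Vial gripped (opening 23.4 mm), upright in side crop at (288,330). Lifting.

```bash
python3 -m handwheel '{"gripper":[0.9,0.9,0.9,0.9,0.9],"offset":[[-10,0,0],[-30,0,0],[-55,0,0],[-80,0,0],[-105,0,0]],"rot":[[0,0,0],[0,0,0],[0,0,0],[0,0,0],[0,0,0]]}'; python3 -m handwheel '{"gripper":[0.9,0.9,0.9,0.9,0.9],"offset":[[-3,20,0],[-3,50,0],[-3,85,0],[-3,120,-1],[-3,155,-2]],"rot":[[0,0,0],[0,0,0],[0,0,0],[0,0,0],[0,0,0]]}'; python3 -m handwheel '{"gripper":[0.9,0.9,0.9,0.9,0.9],"offset":[[0,36,-1],[0,72,-2],[0,108,-3],[0,144,-5],[0,180,-7]],"rot":[[0,0,0],[0,0,0],[0,0,0],[0,0,0],[0,0,0]]}';python3 -c "
from h import *
to(471.5,236,110,88)"
```

```text
time_s: 7.87
ee_pos: [479.7, -180.0, 139.8]
ee_rot: [14.4, 90.0, 12.4]
force: [0.7, 0.1, -1.0]
gripper_width: 23.3
time_s: 8.28
ee_pos: [483.0, -23.8, 142.0]
ee_rot: [6.3, 89.9, 4.2]
force: [-0.3, -0.1, -0.4]
gripper_width: 23.5
time_s: 8.7
ee_pos: [482.0, 156.8, 141.9]
ee_rot: [18.5, 89.9, 16.6]
force: [0.7, -1.0, 0.7]
gripper_width: 23.6
pos [482.02 156.81 141.95] toolx [ 0.  0. -1.] tooly [0.03 1.   0.  ] toolz [ 1.   -0.03  0.  ]
offset [ 31.96  78.78 -13.24] len 86.03723693105641
rotvec [ 0.05  0.05 -0.02]
force [ 0.75 -0.97  0.69] w 23.618547621608474 t 8.7 q [ 16.72  15.63 104.75  -0.    59.57 -71.33]
```

```bash
python3 -m handwheel '{"gripper":[0.9,0.9,0.9,0.9,0.9],"offset":[[0,28,-5],[0,55,-9],[8,72,-12],[20,75,-13],[31,75,-13]],"rot":[[0,0,0],[0,0,0],[0,0,0],[0,0,0],[0,0,0]]}'; python3 -m handwheel '{"gripper":[0.9,0.9,0.9],"offset":[[0,0,0],[0,0,0],[0,0,0]],"rot":[[0,0,0],[0,0,0],[0,0,0]]}'
python3 - <<'E'
from h import *
for n in ("side","top"): cv2.imwrite(f"pics/{n}5.png",grab_frame(n)[:,:,::-1])
s=cv2.imread('pics/side5.png');t=cv2.imread('pics/top5.png')
crop(s,150,100,250,180,7,'pics/s5.png');crop(t,150,150,250,250,6,'pics/t5.png')
to(471.5,236,110,88)
E
```

```text
time_s: 9.12
ee_pos: [471.7, 232.1, 110.6]
ee_rot: [37.6, 89.9, 35.8]
force: [-0.4, 0.2, 0.5]
gripper_width: 23.4
time_s: 9.37
ee_pos: [472.3, 230.4, 110.9]
ee_rot: [27.9, 89.9, 25.9]
force: [-0.4, -0.1, 0.3]
gripper_width: 23.3
pos [472.53 230.35 111.05] toolx [ 0.  0. -1.] tooly [0.03 1.   0.  ] toolz [ 1.   -0.03  0.  ]
offset [ 1.05  5.61 -1.23] len 5.840887568263734
rotvec [ 0.01  0.09 -0.05]
force [-0.63  0.2  -0.29] w 23.30768063796815 t 9.4667 q [ 24.73  19.   104.84   0.    56.06 -63.28]
```

View pics/s5.png

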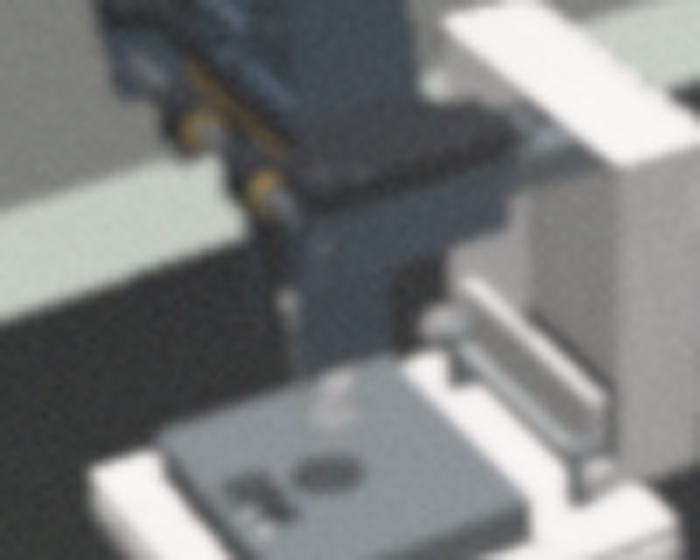

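View pics/t5.png

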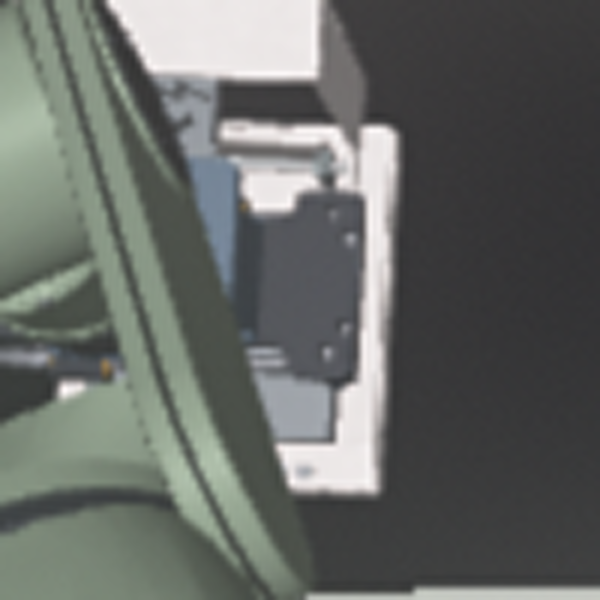

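Run:
```python
from h import *
f=lambda P:(proj('side',P)-[150,100]+.43)*7
print('finger corners',f([[456.5,205.7,111],[488.5,204.6,111],[456.5,218.7,111],[488,217.5,111]]))
print('vial foot',f([[472.5,230.35,77.6],[472.5,230.35,94]]))
a=np.linspace(0,2*np.pi,9)[:-1]
print('foot ring',f(np.c_[472.5+12*np.cos(a),230.35+12*np.sin(a),0*a+77.6]))
print('vial cap top',f([[472.5,230.35,134]]))
print('well',f([[471.3,236.2,50]]), f([[472.35,236.88,50]]))
```

```text
finger corners [[320.26 391.59]
 [398.   363.75]
 [302.82 375.08]
 [379.13 348.27]]
vial foot [[333.98 419.57]
 [329.85 383.98]]
foot ring [[361.48 408.85]
 [342.41 401.58]
 [318.48 404.78]
 [303.42 416.66]
 [306.17 430.41]
 [325.39 437.9 ]
 [349.71 434.58]
 [364.62 422.49]]
vial cap top [[319.41 293.89]]
well [[330.55 471.56]] [[332.05 469.76]]
```

Run:
```python
from h import *
s=cv2.imread('pics/side5.png')
c=s[130:180,180:225]; c=cv2.resize(c,None,fx=13,fy=12,interpolation=cv2.INTER_CUBIC)
c=cv2.convertScaleAbs(c,alpha=1.8,beta=-30)
f=lambda P:((proj('side',P)-[180,130]+.5)*[13,12])
for P in f([[456.5,205.7,111],[488.5,204.6,111]]): cv2.circle(c,tuple(int(v) for v in P),4,(0,0,255),1)
a=np.linspace(0,2*np.pi,41)
cv2.polylines(c,[f(np.c_[472.5+12*np.cos(a),230.35+12*np.sin(a),0*a+77.6]).astype(int)],True,(0,255,0),1)
cv2.polylines(c,[f(np.c_[471.3+13.75*np.cos(a),236.2+13.75*np.sin(a),0*a+50]).astype(int)],True,(255,255,0),1)
cv2.imwrite('pics/s5z.png',c)
```

```text
(no output)
```

View pics/s5z.png

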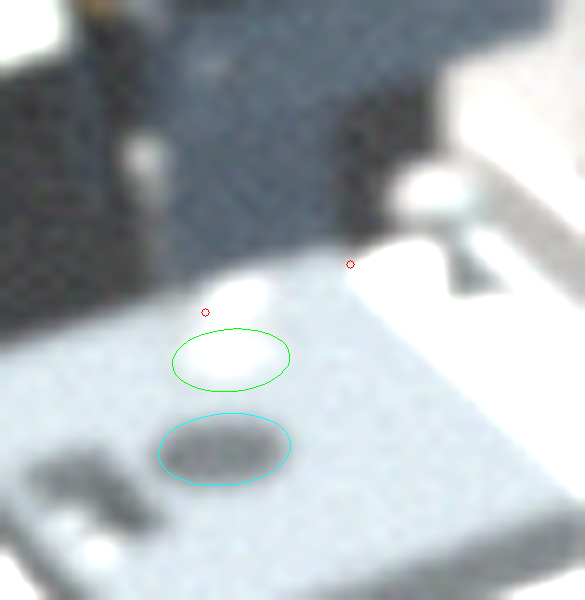

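Side crop: held vial foot glows at (225,350), matching its projected ring, and the well ellipse is at (222,452), matching its ring, so the estimate is about 1 mm good. I'll lower and feel.

```bash
python3 -m handwheel '{"gripper":[0.9,0.9,0.9,0.9,0.9],"offset":[[0,3,-1],[4,5.6,-1.4],[10,5.6,-1.4],[15,5.6,-1.4],[19,5.6,-1.4]],"rot":[[0,0,0],[0,0,0],[0,0,0],[0,0,0],[0,0,0]]}'; python3 -m handwheel '{"gripper":[0.9,0.9],"offset":[[1,0,0],[2,0,0]],"rot":[[0,0,0],[0,0,0]]}'; python3 -c "
from h import *
to(471.2,236,84,88)"
```

```text
time_s: 9.88
ee_pos: [470.3, 235.9, 90.1]
ee_rot: [-154.9, 89.9, -156.9]
force: [-0.2, -0.2, -0.6]
gripper_width: 23.2
time_s: 10.05
ee_pos: [470.5, 235.9, 88.5]
ee_rot: [-155.9, 89.9, -157.9]
force: [-0.7, -0.4, -0.2]
gripper_width: 23.2
pos [470.49 235.93  88.51] toolx [-0. -0. -1.] tooly [ 0.03  1.   -0.  ] toolz [ 1.   -0.03 -0.  ]
offset [4.51 0.09 0.72] len 4.567658460714562
rotvec [ 0.05 -0.05  0.02]
force [-0.75 -0.36 -0.16] w 23.248513747070053 t 10.05 q [ 25.38  20.57 106.28   0.    53.21 -62.67]
```

```bash
python3 -m handwheel '{"gripper":[0.9,0.9,0.9],"offset":[[1.5,0,0.7],[3,0,0.7],[4.5,0,0.7]],"rot":[[0,0,0],[0,0,0],[0,0,0]]}'; python3 -m handwheel '{"gripper":[0.9,0.9,0.9],"offset":[[1,0,0],[2,0,0],[3,0,0]],"rot":[[0,0,0],[0,0,0],[0,0,0]]}'
```

```text
time_s: 10.3
ee_pos: [471.6, 236.1, 84.6]
ee_rot: [38.0, 90.0, 36.1]
force: [-0.3, -0.0, 0.5]
gripper_width: 23.3
time_s: 10.55
ee_pos: [471.5, 236.1, 81.5]
ee_rot: [50.8, 90.0, 48.8]
force: [-0.3, 0.8, 0.4]
gripper_width: 23.6
```

```bash
python3 -m handwheel '{"gripper":[0.9,0.9,0.9],"offset":[[1.5,0,0],[3,0,0],[4.5,0,0]],"rot":[[0,0,0],[0,0,0],[0,0,0]]}'; python3 -m handwheel '{"gripper":[0.9,0.9,0.9],"offset":[[2,0,0],[4,0,0],[6,0,0]],"rot":[[0,0,0],[0,0,0],[0,0,0]]}'
```

```text
time_s: 10.8
ee_pos: [471.5, 236.1, 77.0]
ee_rot: [52.8, 90.0, 50.9]
force: [-0.4, 1.4, -0.2]
gripper_width: 23.1
time_s: 11.05
ee_pos: [471.5, 236.1, 70.9]
ee_rot: [65.4, 90.0, 63.4]
force: [-0.9, 0.9, -0.8]
gripper_width: 23.2
```

It's in the well freely (foot about 12 mm below the deck, no force). Continuing towards the floor (TCP ≈ 54.4).

```bash
python3 -m handwheel '{"gripper":[0.9,0.9,0.9,0.9,0.9],"offset":[[3,0,0],[6,0,0],[9,0,0],[12,0,0],[14.5,0,0]],"rot":[[0,0,0],[0,0,0],[0,0,0],[0,0,0],[0,0,0]]}'; python3 -m handwheel '{"gripper":[0.9,0.9],"offset":[[0.8,0,0],[1.5,0,0]],"rot":[[0,0,0],[0,0,0]]}'
```

```text
time_s: 11.47
ee_pos: [471.4, 236.1, 56.2]
ee_rot: [125.3, 90.0, 123.3]
force: [-0.5, 1.4, 1.2]
gripper_width: 23.3
time_s: 11.63
ee_pos: [471.4, 236.1, 54.9]
ee_rot: [170.8, 90.0, 168.9]
force: [-0.4, 1.4, 0.3]
gripper_width: 22.9
```

```bash
python3 -m handwheel '{"gripper":[0.9,0.9],"offset":[[0.5,0,0],[0.9,0,0]],"rot":[[0,0,0],[0,0,0]]}'
```

```text
time_s: 11.8
ee_pos: [471.6, 236.1, 54.3]
ee_rot: [21.1, 90.0, 19.2]
force: [-0.8, 0.5, 2.9]
gripper_width: 23.2
```

Floor felt at TCP z 54.3 (expected 54.4). Release and lift.

```bash
python3 -m handwheel '{"gripper":[0.55,0.55,0.55,0.55],"offset":[[0,0,0],[0,0,0],[0,0,0],[0,0,0]],"rot":[[0,0,0],[0,0,0],[0,0,0],[0,0,0]]}'; python3 -m handwheel '{"gripper":[0.55,0.55,0.55,0.55,0.55],"offset":[[-10,0,0],[-30,0,0],[-55,0,0],[-75,0,-20],[-85,0,-50]],"rot":[[0,0,0],[0,0,0],[0,0,0],[0,0,0],[0,0,0]]}'; python3 -m handwheel '{"gripper":[1,1,1,1,1],"offset":[[-10,0,-35],[-20,0,-65],[-20,0,-80],[-20,0,-80],[-20,0,-80]],"rot":[[0,0,0],[0,0,0],[0,0,0],[0,0,0],[0,0,0]]}'
python3 - <<'E'
from h import *
for n in ("side","top"): cv2.imwrite(f"pics/{n}6.png",grab_frame(n)[:,:,::-1])
s=cv2.imread('pics/side6.png');t=cv2.imread('pics/top6.png')
cv2.imwrite('pics/p6.png',np.hstack([cv2.resize(s[100:200,150:250],None,fx=4,fy=4,interpolation=cv2.INTER_CUBIC),cv2.resize(t[150:250,140:240],None,fx=4,fy=4,interpolation=cv2.INTER_CUBIC)]))
f=lambda P:(proj('side',P)-[150,100]+.5)*4
print('cap exp',f([[471.4,236.1,77]]),(proj('top',[[471.4,236.1,77]])-[140,150]+.5)*4)
to(434,237,200,88)
E
```

```text
time_s: 12.13
ee_pos: [471.3, 235.9, 54.1]
ee_rot: [-137.3, 90.0, -139.2]
force: [0.3, -0.1, -0.1]
gripper_width: 41.1
time_s: 12.55
ee_pos: [424.5, 238.8, 142.4]
ee_rot: [28.1, 89.6, 26.0]
force: [0.0, 1.2, 0.7]
gripper_width: 41.1
time_s: 12.97
ee_pos: [341.8, 240.8, 159.7]
ee_rot: [24.6, 89.9, 22.7]
force: [-0.3, -0.6, -0.2]
gripper_width: 10.5
cap exp [[185.5  237.27]] [[175.06 222.53]]
pos [342.68 240.77 159.16] toolx [ 0.  0. -1.] tooly [0.03 1.   0.  ] toolz [ 1.   -0.03  0.  ]
offset [-40.75  -0.64  91.44] len 100.1096642705158
rotvec [ 0.04  0.06 -0.02]
force [ 0.65 -0.14  0.06] w 2.5785379122113308 t 13.0667 q [ 33.53   6.94 113.49  -0.02  59.51 -54.5 ]
```

View pics/p6.png

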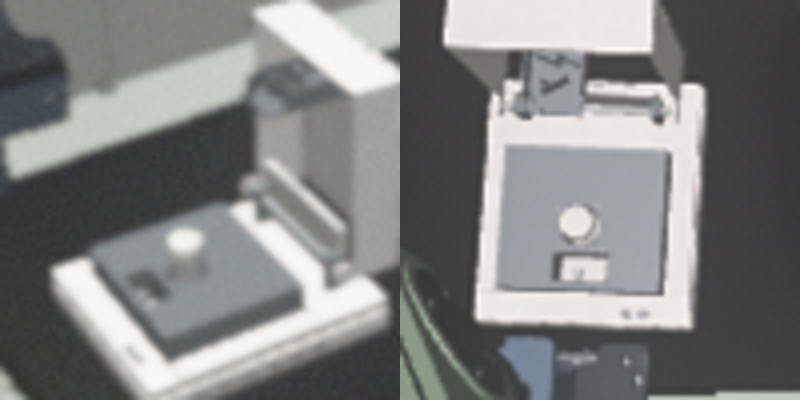

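The vial cap sits at side crop (185,240), where a seated vial projects (185.5,237.3), and stands upright in the top view at (577,222): seated. Next, going over and behind the open lid.

```bash
python3 -m handwheel '{"gripper":[1,1,1,1,1],"offset":[[-20,0,25],[-40,0,55],[-60,0,85],[-75,0,115],[-80,0,150]],"rot":[[0,0,0],[0,0,0],[0,0,0],[0,0,0],[0,0,0]]}'; python3 -m handwheel '{"gripper":[1,1,1,1,1],"offset":[[0,0,36],[0,0,72],[0,0,108],[0,0,140],[0,0,160]],"rot":[[0,0,0],[0,0,0],[0,0,0],[0,0,0],[0,0,0]]}'; python3 -c "
from h import *
to(640,230,165,88)"
```

```text
time_s: 13.48
ee_pos: [494.8, 235.4, 241.3]
ee_rot: [28.2, 89.8, 26.2]
force: [0.8, 0.6, 1.1]
gripper_width: 0.5
time_s: 13.9
ee_pos: [655.7, 228.6, 236.8]
ee_rot: [-94.1, 90.0, -96.1]
force: [-0.6, -0.0, 0.1]
gripper_width: 0.7
pos [655.74 228.56 236.77] toolx [-0. -0. -1.] tooly [ 0.04  1.   -0.  ] toolz [ 1.   -0.04 -0.  ]
offset [ 71.77   0.93 -15.77] len 73.48823929903823
rotvec [-0.08 -0.    0.05]
force [-0.61 -0.01  0.09] w 0.7334990190295412 t 13.9 q [ 18.29  28.86  69.58  -0.04  81.58 -69.62]
```

```bash
python3 -m handwheel '{"gripper":[1,1,1,1,1],"offset":[[15,0,0],[35,0,0],[55,0,-5],[68,0,-10],[71,0,-12]],"rot":[[0,0,0],[0,0,0],[0,0,0],[0,0,0],[0,0,0]]}';python3 -m handwheel '{"gripper":[1,1],"offset":[[0,0,0],[0,0,0]],"rot":[[0,0,0],[0,0,0]]}'
python3 - <<'E'
from h import *
for n in ("side",): cv2.imwrite(f"pics/{n}7.png",grab_frame(n)[:,:,::-1])
s=cv2.imread('pics/side7.png')
crop(s,150,60,270,160,6,'pics/p7.png')
to(626,230,165,88)
E
```

```text
time_s: 14.32
ee_pos: [638.5, 229.1, 163.5]
ee_rot: [-158.7, 89.6, -160.8]
force: [-0.0, 0.3, 0.0]
gripper_width: 0.6
time_s: 14.48
ee_pos: [640.5, 230.1, 168.3]
ee_rot: [14.4, 89.9, 12.4]
force: [-0.2, 0.9, -0.5]
gripper_width: 0.6
pos [640.68 230.32 169.01] toolx [ 0.  0. -1.] tooly [0.03 1.   0.  ] toolz [ 1.   -0.03  0.  ]
offset [  3.98  -0.83 -14.67] len 15.217558188995465
rotvec [ 0.02  0.12 -0.04]
force [0.74 1.28 1.22] w 0.569396028767924 t 14.5333 q [ 18.81  29.4   78.36  -0.    72.11 -69.22]
```

View pics/p7.png

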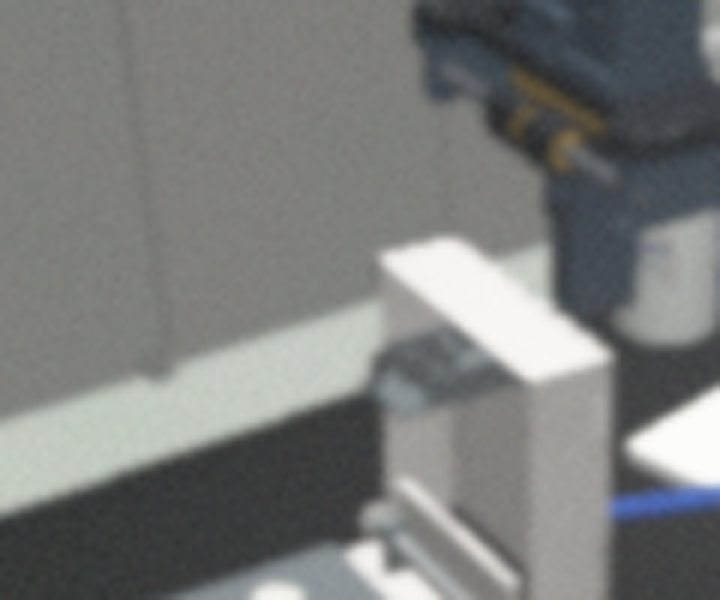

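```bash
python3 -m handwheel '{"gripper":[1,1,1,1,1],"offset":[[0,0,-4],[0,0,-8],[0,0,-11],[0,0,-13],[0,0,-15]],"rot":[[0,0,0],[0,0,0],[0,0,0],[0,0,0],[0,0,0]]}';python3 -m handwheel '{"gripper":[1,1,1],"offset":[[0,0,-2],[0,0,-4],[0,0,-6]],"rot":[[0,0,0],[0,0,0],[0,0,0]]}'
```

```text
time_s: 14.95
ee_pos: [624.7, 230.9, 168.9]
ee_rot: [12.0, 89.9, 10.0]
force: [2.3, -0.7, 2.4]
gripper_width: 0.6
time_s: 15.2
ee_pos: [619.2, 231.2, 168.9]
ee_rot: [16.7, 89.8, 14.7]
force: [2.9, -0.3, 1.9]
gripper_width: 0.6
```

```bash
python3 -m handwheel '{"gripper":[1,1,1,1,1],"offset":[[-2,0,-4],[-4,0,-9],[-6,0,-14],[-7.5,0,-19],[-8.5,0,-24]],"rot":[[0,0,0],[0,0,0],[0,0,0],[0,0,0],[0,0,0]]}'
```

```text
time_s: 15.62
ee_pos: [593.5, 231.8, 176.5]
ee_rot: [-158.4, 90.0, -160.4]
force: [3.8, 0.5, -1.5]
gripper_width: 0.6
```

```bash
python3 -m handwheel '{"gripper":[1,1,1,1,1],"offset":[[-1,0,-6],[-2,0,-12],[-2.5,0,-18],[-2.5,0,-24],[-2.5,0,-30]],"rot":[[0,0,0],[0,0,0],[0,0,0],[0,0,0],[0,0,0]]}'
```

```text
time_s: 16.03
ee_pos: [563.8, 232.9, 179.3]
ee_rot: [13.7, 90.0, 11.8]
force: [3.0, 0.4, -0.5]
gripper_width: 0.8
```

```bash
python3 -m handwheel '{"gripper":[1,1,1,1,1],"offset":[[0.7,0,-6],[1.7,0,-12],[3,0,-18],[4.6,0,-24],[6.4,0,-30]],"rot":[[0,0,0],[0,0,0],[0,0,0],[0,0,0],[0,0,0]]}'
```

```text
time_s: 16.45
ee_pos: [533.9, 234.1, 173.2]
ee_rot: [41.2, 90.0, 39.2]
force: [2.6, -0.5, 4.6]
gripper_width: 0.5
```

```bash
python3 -m handwheel '{"gripper":[1,1,1,1,1],"offset":[[2,0,-5],[4,0,-10],[6.3,0,-15],[9,0,-20.5],[11.8,0,-25]],"rot":[[0,0,0],[0,0,0],[0,0,0],[0,0,0],[0,0,0]]}'
python3 - <<'E'
from h import *
for n in ("side",): cv2.imwrite(f"pics/{n}8.png",grab_frame(n)[:,:,::-1])
s=cv2.imread('pics/side8.png')
crop(s,150,60,270,160,6,'pics/p8.png')
to(493.5,236,151.6,88)
E
```

```text
time_s: 16.87
ee_pos: [508.3, 235.1, 161.4]
ee_rot: [138.1, 89.9, 136.1]
force: [-0.3, 0.8, 6.9]
gripper_width: 0.4
pos [506.99 234.95 160.66] toolx [-0.  0. -1.] tooly [0.03 1.   0.  ] toolz [ 1.   -0.03 -0.  ]
offset [  9.1    0.59 -13.49] len 16.285470832991233
rotvec [ 0.04 -0.17 -0.01]
force [-1.2   2.09  3.8 ] w 0.8304327416153932 t 16.9167 q [ 23.63  19.18  96.43   0.1   64.55 -64.45]
```

View pics/p8.png

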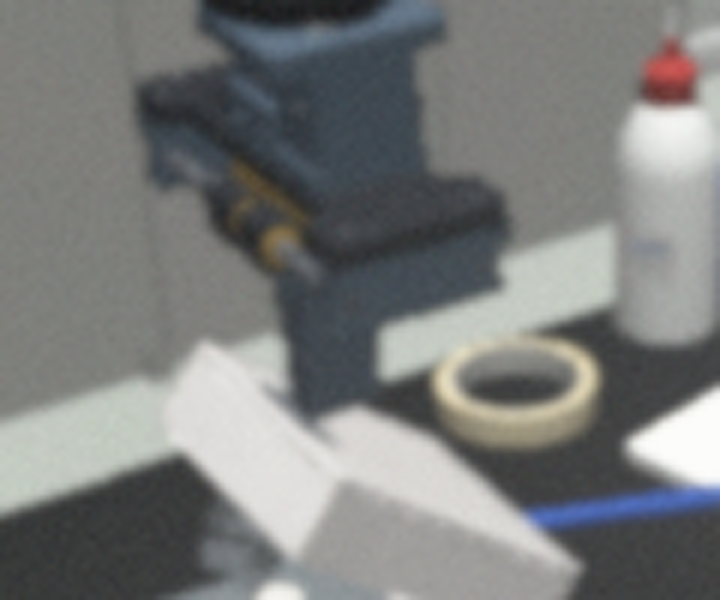

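The lid is at about 40°, with the finger tip on its upper face near the front edge (side crop (320,405)). Continuing down the arc.

```bash
python3 -m handwheel '{"gripper":[1,1,1,1,1],"offset":[[3,0,-4.5],[6,0,-9],[9,0,-13.5],[12.8,0,-18],[16.6,0,-22]],"rot":[[0,0,0],[0,0,0],[0,0,0],[0,0,0],[0,0,0]]}'
```

```text
time_s: 17.33
ee_pos: [486.1, 235.8, 144.6]
ee_rot: [162.6, 89.9, 160.6]
force: [-1.4, 0.3, 7.1]
gripper_width: 0.4
```

```bash
python3 -m handwheel '{"gripper":[1,1,1,1,1],"offset":[[3.5,0,-4.5],[7.3,0,-9],[10.6,0,-13.5],[13.3,0,-18],[15.6,0,-22]],"rot":[[0,0,0],[0,0,0],[0,0,0],[0,0,0],[0,0,0]]}'
```

```text
time_s: 17.75
ee_pos: [465.1, 236.1, 128.3]
ee_rot: [-86.9, 90.0, -88.8]
force: [2.9, -0.0, 3.0]
gripper_width: 0.5
```

```bash
python3 -m handwheel '{"gripper":[1,1,1,1,1],"offset":[[1.5,0,-1.6],[3,0,-3.2],[4.5,0,-4.8],[6,0,-6.4],[7.5,0,-8]],"rot":[[0,0,0],[0,0,0],[0,0,0],[0,0,0],[0,0,0]]}';python3 -m handwheel '{"gripper":[1,1,1,1,1],"offset":[[1.5,0,-1.6],[3,0,-3.2],[4.5,0,-4.8],[6,0,-6.4],[7.5,0,-8]],"rot":[[0,0,0],[0,0,0],[0,0,0],[0,0,0],[0,0,0]]}'
```

```text
time_s: 18.17
ee_pos: [457.4, 236.5, 121.1]
ee_rot: [40.3, 90.0, 38.3]
force: [2.8, -1.3, 1.5]
gripper_width: 0.2
time_s: 18.58
ee_pos: [449.2, 236.8, 113.6]
ee_rot: [126.2, 90.0, 124.3]
force: [0.5, 0.3, 2.6]
gripper_width: 0.2
```

```bash
python3 -m handwheel '{"gripper":[1,1,1,1,1],"offset":[[1.5,0,-1.6],[3,0,-3.2],[4.5,0,-4.8],[6,0,-6.4],[7.5,0,-8]],"rot":[[0,0,0],[0,0,0],[0,0,0],[0,0,0],[0,0,0]]}';python3 -m handwheel '{"gripper":[1,1,1],"offset":[[1.5,0,-1.5],[3,0,-3],[4.5,0,-4.5]],"rot":[[0,0,0],[0,0,0],[0,0,0]]}'
```

```text
time_s: 19.0
ee_pos: [441.3, 237.1, 106.2]
ee_rot: [24.7, 90.0, 22.7]
force: [1.5, 0.0, 3.5]
gripper_width: 0.6
time_s: 19.25
ee_pos: [436.8, 237.3, 101.7]
ee_rot: [59.1, 90.0, 57.1]
force: [2.5, -0.2, 3.4]
gripper_width: 0.8
```

```bash
python3 -m handwheel '{"gripper":[1,1,1,1],"offset":[[1.5,0,-1],[3,0,-2],[4.5,0,-3],[6,0,-3.8]],"rot":[[0,0,0],[0,0,0],[0,0,0],[0,0,0]]}';python3 -m handwheel '{"gripper":[1,1,1,1],"offset":[[1,0,-0.3],[2,0,-0.6],[3,0,-0.9],[4,0,-1.2]],"rot":[[0,0,0],[0,0,0],[0,0,0],[0,0,0]]}'
```

```text
time_s: 19.58
ee_pos: [433.3, 237.4, 95.7]
ee_rot: [11.9, 90.0, 9.9]
force: [1.5, 0.0, 3.7]
gripper_width: 0.4
time_s: 19.92
ee_pos: [431.6, 237.4, 91.7]
ee_rot: [171.5, 90.0, 169.6]
force: [1.1, 0.6, 4.9]
gripper_width: 0.6
```

```bash
python3 -m handwheel '{"gripper":[1,1,1],"offset":[[1,0,-0.2],[2,0,-0.5],[3,0,-0.8]],"rot":[[0,0,0],[0,0,0],[0,0,0]]}';python3 -m handwheel '{"gripper":[1,1],"offset":[[0.5,0,-0.2],[1,0,-0.4]],"rot":[[0,0,0],[0,0,0]]}'
```

```text
time_s: 20.17
ee_pos: [430.6, 237.4, 88.6]
ee_rot: [179.8, 89.9, 177.8]
force: [-0.4, 0.7, 4.6]
gripper_width: 0.4
time_s: 20.33
ee_pos: [430.3, 237.4, 87.7]
ee_rot: [178.7, 90.0, 176.8]
force: [-0.3, 1.2, 5.0]
gripper_width: 0.2
```

```bash
python3 -m handwheel '{"gripper":[1,1],"offset":[[0.5,0,-0.2],[0.9,0,-0.3]],"rot":[[0,0,0],[0,0,0]]}'
```

```text
time_s: 20.5
ee_pos: [430.0, 237.4, 86.8]
ee_rot: [179.7, 90.0, 177.7]
force: [-1.1, 0.4, 5.2]
gripper_width: 0.2
```

```bash
python3 -m handwheel '{"gripper":[1],"offset":[[0.5,0,-0.1]],"rot":[[0,0,0]]}'
```

```text
time_s: 20.58
ee_pos: [429.9, 237.5, 86.4]
ee_rot: [176.5, 90.0, 174.5]
force: [-2.0, -0.3, 8.2]
gripper_width: -0.0
```

```bash
python3 -m handwheel '{"gripper":[1],"offset":[[0.5,0,-0.1]],"rot":[[0,0,0]]}'
```

```text
time_s: 20.67
ee_pos: [429.9, 237.5, 86.1]
ee_rot: [168.2, 90.0, 166.2]
force: [-3.1, -0.1, 9.5]
gripper_width: 0.5
```

```bash
python3 -m handwheel '{"gripper":[1],"offset":[[0.5,0,-0.1]],"rot":[[0,0,0]]}'
```

```text
time_s: 20.75
ee_pos: [429.8, 237.5, 85.8]
ee_rot: [165.2, 90.0, 163.3]
force: [-2.4, 0.5, 10.8]
gripper_width: 0.8
```

```bash
python3 -m handwheel '{"gripper":[1],"offset":[[0.5,0,-0.1]],"rot":[[0,0,0]]}'
```

```text
time_s: 20.83
ee_pos: [429.7, 237.5, 85.5]
ee_rot: [154.6, 90.0, 152.6]
force: [-2.7, -0.1, 11.8]
gripper_width: 0.4
```

```bash
python3 -m handwheel '{"gripper":[1],"offset":[[0.2,0,0]],"rot":[[0,0,0]]}'
```

```text
time_s: 20.92
ee_pos: [429.7, 237.5, 85.5]
ee_rot: [144.9, 90.0, 143.0]
force: [-3.7, 0.0, 12.4]
gripper_width: 0.2
```

Bottom felt (12.4 N, same height as the first press). Letting go gently.

```bash
python3 -m handwheel '{"gripper":[1,1,1,1,1],"offset":[[-2,0,0.8],[-4,0,1.6],[-6,0,2.4],[-8,0,3],[-10,0,3.5]],"rot":[[0,0,0],[0,0,0],[0,0,0],[0,0,0],[0,0,0]]}'; python3 -m handwheel '{"gripper":[1,1,1,1,1],"offset":[[-2,0,0],[-4,0,0],[-6,0,0],[-8,0,0],[-10,0,0]],"rot":[[0,0,0],[0,0,0],[0,0,0],[0,0,0],[0,0,0]]}'
```

```text
time_s: 21.33
ee_pos: [433.0, 237.3, 94.6]
ee_rot: [-172.6, 89.9, -174.6]
force: [-2.3, 1.6, 5.7]
gripper_width: 0.7
time_s: 21.75
ee_pos: [433.2, 237.0, 104.4]
ee_rot: [-140.7, 89.9, -142.6]
force: [-0.2, -0.3, 0.9]
gripper_width: 0.7
```

Force gone above 98 mm: latched. Retreating and looking.

```bash
python3 -m handwheel '{"gripper":[1,1,1,1,1],"offset":[[-15,0,0],[-40,0,-10],[-70,0,-30],[-95,0,-60],[-110,0,-90]],"rot":[[0,0,0],[0,0,0],[0,0,0],[0,0,0],[0,0,0]]}'; python3 -m handwheel '{"gripper":[1,1,1,1,1],"offset":[[0,0,0],[0,0,0],[0,0,0],[0,0,0],[0,0,0]],"rot":[[0,0,0],[0,0,0],[0,0,0],[0,0,0],[0,0,0]]}'
python3 - <<'E'
from h import *
for n in ("side","top"): cv2.imwrite(f"pics/{n}9.png",grab_frame(n)[:,:,::-1])
s=cv2.imread('pics/side9.png');t=cv2.imread('pics/top9.png')
cv2.imwrite('pics/p9.png',np.hstack([cv2.resize(s[90:290,150:350],None,fx=2,fy=2,interpolation=cv2.INTER_CUBIC),cv2.resize(t[90:290,140:340],None,fx=2,fy=2,interpolation=cv2.INTER_CUBIC)]))
s0=cv2.imread('pics/side0.png')
d=np.abs(s.astype(int)-s0).max(2)
print('lid diff',(d[128:185,165:245]>40).sum(),'bystander diff',(d[210:260,235:292]>40).sum())
to(434,237,200,88)
E
```

```text
time_s: 22.17
ee_pos: [343.7, 240.7, 216.8]
ee_rot: [35.7, 89.8, 33.6]
force: [-0.7, 0.9, -0.2]
gripper_width: 0.6
time_s: 22.58
ee_pos: [344.0, 240.2, 213.7]
ee_rot: [-141.3, 89.9, -143.3]
force: [0.1, 0.5, -0.0]
gripper_width: 0.3
lid diff 0 bystander diff 0
pos [343.96 240.19 213.83] toolx [-0. -0. -1.] tooly [ 0.03  1.   -0.  ] toolz [ 1.   -0.03 -0.  ]
offset [13.71 -0.04 90.11] len 91.14840688770425
rotvec [ 0.01 -0.08  0.06]
force [-0.37 -0.9   0.26] w 0.6351838338601243 t 22.6833 q [ 33.36   4.21 108.01  -0.    67.88 -54.65]
```

View pics/p9.png

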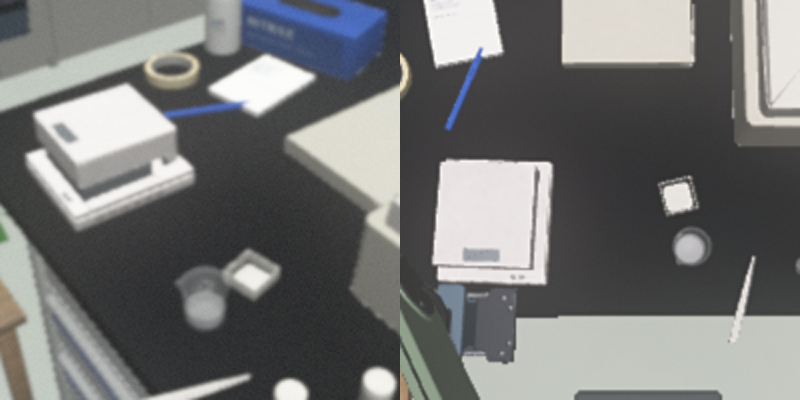

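The lid is shut at its original pose (0 pixels changed from the first picture), the beaker at (205,295) and the boat at (252,272) have not moved, and the arm is clear. Handing in.

```bash
python3 -c "
from workcell import *
print(job_done())"
```

```text
the job is handed in; nothing more can be done
None
```

The vial is in the reader and the lid is latched shut by itself. I handed the job in at about 22.7 s of the 72 s allowed.

- **Opening:** I pressed the lid pad until it bottomed, about 12.5 mm below the latched height. The downward force there was 13 N, about 14 N in all with the sideways drag. On letting go, the lid sprang fully open.
- **Vial:** I chose the smallest of the three vials, about 23 mm across and 56 mm high, and lowered it into the well with no resistance on the way. I felt the floor at tool height 54.3 mm, against 54.4 mm expected. A picture then showed the cap within 1 mm of where a seated vial should appear.
- **Closing:** I swung the lid down from behind, at 18 mm/s or less over roughly the last 30 mm of height, and pressed until it bottomed again. That was 12.4 N, at the same height as the first press. The highest lid force I read during the job was about 14 N.

**Last checks:** after I let go, the force dropped to zero. About a second later the side picture showed no changed pixels against the first one around the lid, the beaker and the weighing boat, and the arm was clear of everything. The two cameras disagreed by about 2 mm on the well position, so I used their mean. No check failed, but I could not look at the vial again once the lid was shut.

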